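Dock the instrument cassette and lock it in

TASK

Slide the metal instrument cassette along the bench into the open-ended docking case until it is fully home against the back stop, then fit the square-bored T-handle all the way down onto the case's square spindle and turn it counter-clockwise (seen from above) until the latch bar lies straight across the mouth. Leave the handle seated on the spindle, and do not disturb the bowl, bottle, jar or retractor.

Things in the scene. Friction and masses are not known exactly. Their poses are not given: they have to be found in the camera images.
- cassette: Closed flat metal instrument cassette, a box 150 long (its x) x 100 wide (its y) x 40 high mm, with three rows of five dark dots on its top, 0.4 to 0.85 kg, loose, sliding flat on the bench. Either end may go in first. Origin: centre of its underside; z up. Too wide for a gripper: push it.
- case: Steel docking case fixed to the bench, 160 x 132 x 48 mm outside: side walls, back stop, top lips with a 64 mm slot, no floor. Origin: centre of the mouth at bench level; +x points into the case, y across, z up. Inside 105 wide (2.5 mm play each side), smooth, widening over the last 30 to 120 at the mouth; 44 high. A lock post with the latch (32 mm diameter) stands at x -10, y +86 mm.
- home_point (a point): Where the underside centre of the cassette is when fully home, in the case, 74 mm behind the mouth; axes as the case. The back stop's face is then touched (149 mm behind the mouth), and the cassette's outer end stands 1 mm out of the mouth, so a pusher need not enter the case.
- latch (a joint): Turn of the latch about the vertical axis of the lock post, rad: 0 = bar points straight out of the case, parallel to its way in (along case -x); grows counter-clockwise from above; 1.571 (stop) = bar straight across the mouth, pointing along case -y. Stays where left; friction 0.06 N m. Bar 62 mm from axis to tip, 14 wide, 14 to 26 mm above the bench; shut, it passes 3 mm in front of the mouth.
- spindle_shoulder (a point): Point on the latch axis, 31 mm above the bench, at the shoulder where the seated handle's underside rests. x points along the latch bar, z up; turns with the latch. Above it rises the 16 mm square spindle, sides parallel to the bar: full width up to 19 mm above the shoulder, then tapering to a 6 mm square tip at 28 mm.
- handle: Black T-handle standing loose on the bench, bore down, 0.12 kg: hub 38 x 38 x 34 mm high, on it a grip bar 80 long (its x) x 16 wide (its y) x 24 high (34 to 58 mm above the underside). Origin: centre of the underside, z up. Square bore 19 mm wide (1.5 mm play each side), parallel to the hub and bar, 30 deep, chamfered 3 mm; fits in any of four quarter turns.
- retractor: Bystander: flat steel blade lying on the bench, 141 mm long (its x), 22 to 40 wide, with a 45 mm high upturned end at +x. Origin: underside below the middle. It and the handle may swap places.
- bowl: Bystander: round steel bowl, 90 mm across, 40 mm high, origin centre of underside.
- spray_bottle: Bystander: white bottle, 56 mm diameter, 120 mm high, upright, origin centre of underside.
- jar: Bystander: white jar, 60 mm diameter, 90 mm high, upright, origin centre of underside.
There are look-alikes about, which are no part of the job. Of the things like the handle, leave any that is green; of the rest the larger one is meant.

How it is judged:
By the outcome, as a careful person would: the job done as asked, in the order asked, and still so for the second after the job is handed in, with the robot touching nothing.
It also fails if it takes over 72 s, if anything falls off the work surface, if the arm or the gripper's body presses on something with over 40 N, if the wrist force passes 120 N, or if a joint passes its speed limit or range.

ROBOT

A 6-joint arm with a two-finger parallel gripper is mounted at the origin on the work surface. World frame = base frame: x ahead of the robot, y to its left, z up, the work surface at z = 0. Lengths are in mm, angles in rad, forces in N, time in s.
With the tool pointing down it reaches from about 200 to 875 mm from the base axis. Payload 3.4 kg.
Tool frame: the origin (TCP) lies on the centre line of the jaws, within the pads' length; the fingertips stand 17 mm ahead of it and the grasp point (between the pads) lies 2 mm behind it; z points along the fingers, y is the line along which they close (so a half turn about z gives the same grasp; the last joint's range is limited). The gripper opens to 94 mm and grips with 3 to 60 N. Pads are 16 mm wide; open, the fingers measure 119 mm over their backs; the gripper's body (75 mm by 177 mm) begins 78 mm behind the grasp point.
Start: joints at [-1.32, 0.276, 1.505, -0, 1.361, -0.121], TCP at [208.895, -535.749, 222.493] pointing down, gripper open.
Joint ranges: [-2.89, 2.89], [-0.75, 2.08], [0.22, 2.7], [-1.18, 4.32], [0.11, 2.71], [-2.7, 2.7]. Speed limits (rad/s): [2.57, 2.57, 3.14, 3.14, 3.14, 3.14].

INTERFACE

Orientations are given as a unit quaternion [x, y, z, w].
In Python, from cell import ctrl, imaging gives the robot as it stands. The module is installed in compiled form; this text tells all that it offers.
- The arm moves only by the tool move_arm, never from a script. Its argument "increments" is a list of rows, each a list of 7 numbers: the shift along the world's x, y, z as a fraction of full scale, then the turn, a rotation vector about the world's x, y, z as a fraction of full scale, then the closure, from -1 (fully open) to 1 (shut). In form: [[dx, dy, dz, wx, wy, wz, jaw], ...]. A call has 1 to 8 rows; each row is the pose to reach, as a shift and turn from the pose commanded when the call began; what a row does not reach only later rows make up. Full scale, the value 1, is 25 cm for a shift and 0.5 rad for a turn. A row lasts 1/8 s, in which the tool goes at most 62.5 mm and 10.7 degrees, less where a joint would pass 70% of its speed; a pose out of reach is approached as far as the arm can. A call with a number of a shift or a turn outside -1 to 1 is refused whole. A call with a gripper value outside its range is refused whole. The fingers move at their own pace and stop on an object; "newtons" is the grip in N (left out, the last holds). Time passes only in rows, so rows that repeat a pose let the fingers close. It gives the time, the measured TCP pose, the force, the opening and the grip force at its end, in the units of the state.
- ctrl.get_state(): the state, without advancing time (a new reading comes with each control period).
- imaging.get_image(name): name is "scene" or "top"; returns the picture (480x640x3 uint8, red, green, blue); there is no depth.
- imaging.calibration(name): a dict with "fov_y" (degrees; the focal length in pixels is half the picture's height over the tangent of half this angle, whatever the lens; pixels are square), "cx", "cy" (the principal point, pixels), "k1" (the pictures are not rectified: a ray, as slopes to the right and down, at radius r is drawn at 1 + k1 r^2 times it, then the intrinsics apply), "view" (4x4, takes a point from world to camera coordinates). Camera axes: x right, y down, z forward; pixel columns grow to the right and rows downward; lengths in mm; the calibration is good to about 2 mm. A picture is of the moment at which its call begins. calibration takes no time and is no camera call.
- ctrl.finish_job(): hands the job in; it is judged then, once.
The state is a dict: "clock": time; "q": joint angles; "joint_vel": joint speeds; "effort": joint torques, N m; "tool_pos": TCP position; "tool_rot": TCP orientation; "wrist_force": force on the tool from outside, world axes, zero at the start; "wrist_torque": the same for the moment, N m; "finger_gap": opening from 0.0 (shut) to 1.0 (fully open); "finger_force": force on a finger pad.
Only numpy, scipy, OpenCV 4.12 (cv2) and the standard library are available. Lean on these libraries where they do the work, as an engineer would, in place of code of your own. Each camera call takes 0.05 s, during which the arm holds its last target. There are 200 camera calls.

## Working session

There is one attempt and no reset: what is moved stays moved. The work goes in short steps, Python scripts to look and compute and a tool call to move; the robot and the scene stay as the last step left them, time stands still between calls to the robot, and variables do not carry over. Pictures are saved under pics/ and viewed, at most 10 in all, crops included, and the job is handed in when it is done.

Besides the shell and the picture viewer there is one more tool, called after "Call:" in YAML: its name, and indented under it one key for each argument. move_arm: Moves the arm, as the interface text tells. Its arguments: {"type":"object","properties":{"increments":{"type":"array"},"newtons":{"type":"number"}},"required":["increments"]}

```bash
mkdir -p pics; cat > h.py <<'E'
import numpy as np, cv2
from cell import ctrl, imaging
def px2ray(name,uv):
    c=imaging.calibration(name); f=240/np.tan(np.radians(c['fov_y'])/2)
    K=np.array([[f,0,c['cx']],[0,f,c['cy']],[0,0,1.]])
    d=(np.atleast_2d(np.array(uv,float))-[c['cx'],c['cy']])/f
    s=d.copy()
    for _ in range(20): s=d/(1+c['k1']*(s**2).sum(1,keepdims=True))
    V=np.array(c['view']); R=V[:3,:3]; o=-R.T@V[:3,3]
    return o,(np.c_[s,np.ones(len(s))]@R)
def on_plane(name,uv,z):
    o,d=px2ray(name,uv); return o+d*((z-o[2])/d[:,2])[:,None]
def project(name,P):
    c=imaging.calibration(name); f=240/np.tan(np.radians(c['fov_y'])/2)
    V=np.array(c['view']); p=np.atleast_2d(P)@V[:3,:3].T+V[:3,3]; s=p[:,:2]/p[:,2:]
    return s*(1+c['k1']*(s**2).sum(1,keepdims=True))*f+[c['cx'],c['cy']]
def shot(name,fn):
    im=imaging.get_image(name); cv2.imwrite(fn,im[:,:,::-1]); return im
E
python3 - <<'E'
from h import *
for n in('top','scene'):
    shot(n,f'pics/{n}0.png'); c=imaging.calibration(n); print(n,c['fov_y'],c['k1'],px2ray(n,[[320,240]]))
print(ctrl.get_state())
E
```

```text
top 57.85652969850102 -0.030783512218404013 (array([ 472.74535681,   61.48012733, 1051.66650369]), array([[ 0.1082808 , -0.00798705, -0.99410049]]))
scene 54.096879996667134 -0.0812281522425832 (array([848.94964587, 504.63466793, 947.56689353]), array([[-0.27657322, -0.43658235, -0.85619553]]))
{'clock': 0.1, 'q': array([-1.31999089e+00,  2.76522513e-01,  1.50596660e+00,  5.10817243e-06,
        1.36070529e+00, -1.20996799e-01]), 'joint_vel': array([ 8.40417584e-04, -4.80356918e-04, -1.18619556e-03,  1.34143155e-03,
       -8.94636717e-06,  9.53629310e-04]), 'effort': array([ 1.73190409e-03, -4.05454946e+01, -2.37780529e+01,  7.01830653e-02,
        2.98798503e-02, -4.17730951e-05]), 'tool_pos': array([ 208.77649516, -535.25795256,  221.71240487]), 'tool_rot': array([ 9.82769878e-01,  1.84831614e-01, -4.94515158e-05, -7.99350682e-04]), 'wrist_force': array([-0.54061018, -0.24774718, -0.27534151]), 'wrist_torque': array([-0.00757067,  0.01793044,  0.00621758]), 'finger_force': 0.0, 'finger_gap': 1.0010140715966525}
```

View pics/top0.png

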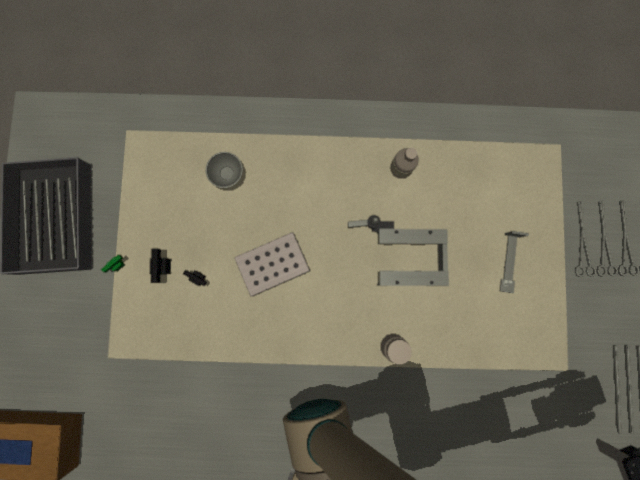

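View pics/scene0.png

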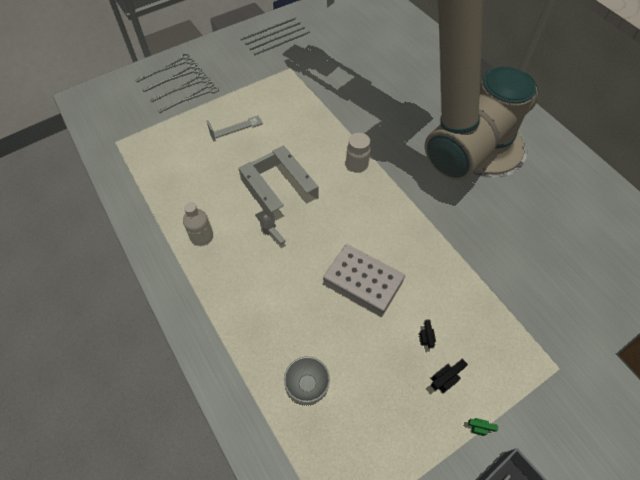

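```bash
python3 - <<'E'
from h import *
t=cv2.imread('pics/top0.png'); s=cv2.imread('pics/scene0.png')
a=cv2.resize(t[235:300,95:225],(780,390),interpolation=cv2.INTER_CUBIC)
cv2.imwrite('pics/c_top.png',a)
b=cv2.resize(s[310:440,410:510],(460,598),interpolation=cv2.INTER_CUBIC)
cv2.imwrite('pics/c_scene.png',b)
c=cv2.resize(t[205:300,340:460],(750,594),interpolation=cv2.INTER_CUBIC)
cv2.imwrite('pics/c_case.png',c)
hsv=cv2.cvtColor(t,cv2.COLOR_BGR2HSV)
for p in [(300,240),(260,255),(410,237),(420,258),(350,225),(160,265),(200,300)]: print(p,hsv[p[1],p[0]],t[p[1],p[0]])
E
```

```text
(300, 240) [ 23  58 157] [121 149 157]
(260, 255) [ 18  40 147] [124 138 147]
(410, 237) [ 30  30 121] [107 121 121]
(420, 258) [ 23  60 158] [121 149 158]
(350, 225) [ 30  25 133] [120 133 133]
(160, 265) [120 255   3] [3 0 0]
(200, 300) [ 21  58 159] [123 148 159]
```

View pics/c_top.png

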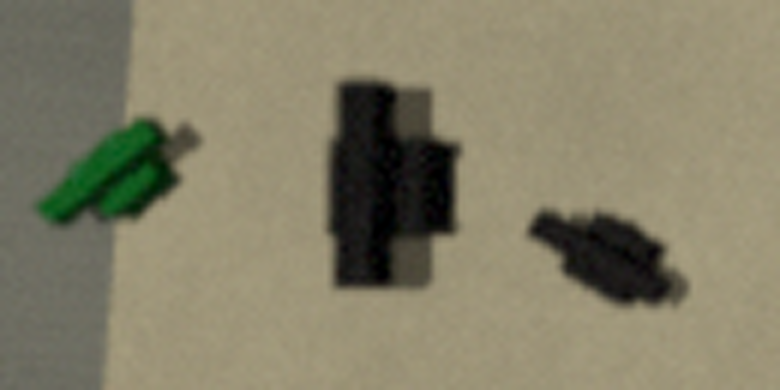

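View pics/c_scene.png

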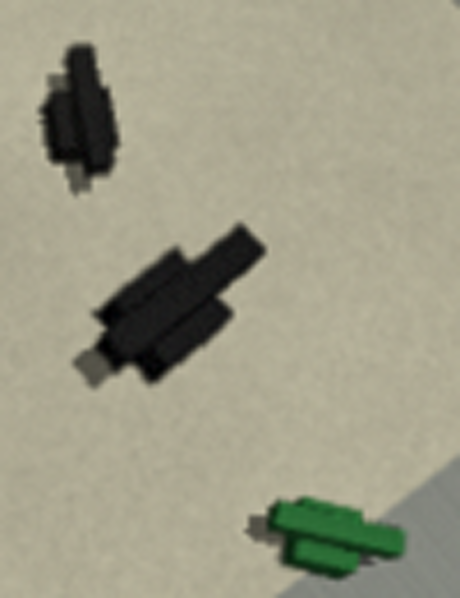

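View pics/c_case.png

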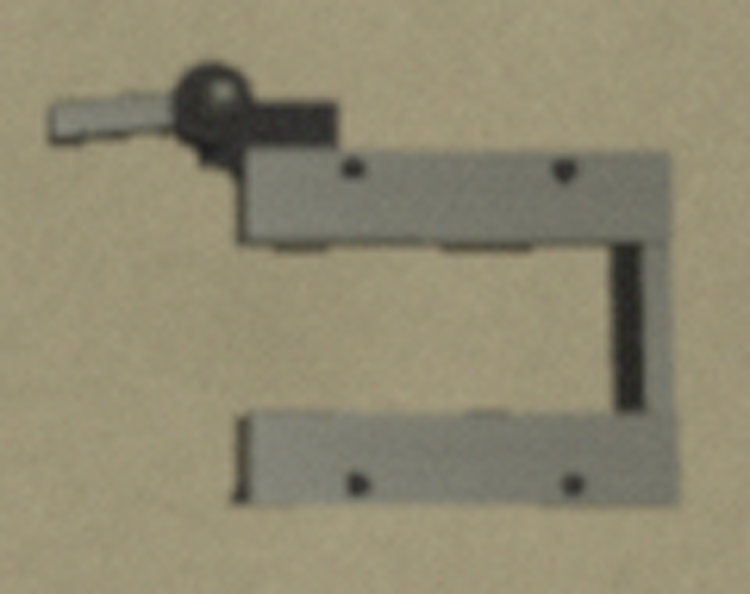

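Candidates: green (115,263) – excluded; black (160,265), bar ≈34 px ≈ 79 mm; black (196,277), ≈25 px, smaller. The larger black one at (160,265) is meant; the crops confirm it. The case's mouth is at column ≈378, post (374,222), bar pointing left with a slight tilt; cassette (272,263), tilted ≈20°.

```bash
cat > m.py <<'E'
from h import *
def dots(name,im,roi):
    x0,y0,x1,y1=roi; g=cv2.cvtColor(im[y0:y1,x0:x1],cv2.COLOR_RGB2GRAY)
    bh=cv2.morphologyEx(g,cv2.MORPH_BLACKHAT,np.ones((9,9)))
    n,l,st,ce=cv2.connectedComponentsWithStats((bh>35).astype(np.uint8))
    return np.array([ce[i]+[x0,y0] for i in range(1,n) if 6<st[i,4]<70 and st[i,2]<12 and st[i,3]<12])
def cass(name,im,roi):
    d=dots(name,im,roi); P=on_plane(name,d,40)[:,:2]
    c=P.mean(0); w,v=np.linalg.eigh(np.cov((P-c).T)); a=v[:,1]; a=a*np.sign(-a[1])
    print(name,len(d),'dots centre',c.round(1),'axis',np.degrees(np.arctan2(a[1],a[0])).round(1),'spread',np.ptp((P-c)@v,axis=0).round(1)); return c,a
E
python3 - <<'E'
from m import *
t=cv2.imread('pics/top0.png')[:,:,::-1].copy(); s=cv2.imread('pics/scene0.png')[:,:,::-1].copy()
cass('top',t,(230,225,315,300)); cass('scene',s,(315,240,410,320))
for n,im,roi in(('top',t,(140,235,180,295)),('scene',s,(420,352,480,402))):
    x0,y0,x1,y1=roi; m=(im[y0:y1,x0:x1].max(2)<50).astype(np.uint8)
    k,l,st,ce=cv2.connectedComponentsWithStats(m); i=1+st[1:,4].argmax()
    print(n,'dark bbox',st[i]+[x0,y0,0,0,0])
    ys,xs=np.where(l==i)
    if n=='top':
        for r in range(ys.min(),ys.max()+1): print(r+y0,xs[ys==r].min()+x0,xs[ys==r].max()+x0,end='; ')
        print()
# crop coords of case lips (z=48), 6.25x
cr=lambda p,x0,y0,f:(np.array(p,float)+.5)/f-.5+[x0,y0]
L=[(245,151),(668,152),(680,504),(248,503),(245,243),(248,412)]
print('case lips\n',on_plane('top',cr(L,340,205,6.25),48).round(1))
print('bolts',on_plane('top',cr([(353,167),(565,170),(358,485),(573,484)],340,205,6.25),48).round(1).tolist())
print('spindle',on_plane('top',cr([(216,98)],340,205,6.25),55).round(1))
print('bar',on_plane('top',cr([(50,107),(50,143),(170,95),(170,130)],340,205,6.25),26).round(1).tolist())
B=on_plane('top',cr([(338,80),(335,287)],95,235,6),58); print('handle bar left edge',B.round(1).tolist())
H=on_plane('top',cr([(455,145),(455,232)],95,235,6),0); print('hub right bottom edge',H.round(1).tolist())
# scene bar top corner points: from crop 4.6x at z58
print('scene bar ends',on_plane('scene',cr([(240,224),(266,250),(100,330),(125,362)],410,310,4.6),58).round(1).tolist())
print('bystanders bowl,bottle,jar,retr',on_plane('top',[(225,170),(404,163),(397,349),(508,288),(515,234)],20).round(0).tolist())
E
```

```text
top 15 dots centre [524.2 165. ] axis -64.6 spread [ 52.6 100.6]
scene 15 dots centre [523.1 167.6] axis -64.3 spread [ 52.4 100.6]
top dark bbox [150 249  21  33 463]
249 153 158; 250 152 160; 251 152 160; 252 152 160; 253 152 160; 254 152 160; 255 152 160; 256 152 160; 257 152 160; 258 152 166; 259 151 169; 260 151 170; 261 151 170; 262 151 169; 263 151 169; 264 150 169; 265 151 169; 266 151 169; 267 151 169; 268 151 169; 269 151 169; 270 151 169; 271 150 169; 272 150 169; 273 151 169; 274 151 165; 275 152 160; 276 152 159; 277 151 160; 278 151 160; 279 151 159; 280 151 160; 281 151 160; 
scene dark bbox [431 360  36  33 576]
case lips
 [[ 612.6  -83.1   48. ]
 [ 617.1 -242.2   48. ]
 [ 485.9 -246.2   48. ]
 [ 481.8  -86.    48. ]
 [ 578.1  -83.6   48. ]
 [ 515.3  -85.5   48. ]]
bolts [[607.8, -123.6, 48.0], [609.1, -203.3, 48.0], [489.6, -126.6, 48.0], [492.2, -206.4, 48.0]]
spindle [[631.2 -71.   55. ]]
bar [[630.4, -11.4, 26.0], [616.5, -11.7, 26.0], [636.5, -57.2, 26.0], [622.9, -57.4, 26.0]]
handle bar left edge [[551.0, 441.6, 58.0], [472.1, 437.2, 58.0]]
hub right bottom edge [[530.6, 414.4, 0.0], [495.6, 412.1, 0.0]]
scene bar ends [[473.3, 426.2, 58.0], [471.4, 440.9, 58.0], [551.7, 428.5, 58.0], [551.3, 444.5, 58.0]]
bystanders bowl,bottle,jar,retr [[750.0, 289.0, 20.0], [781.0, -147.0, 20.0], [335.0, -134.0, 20.0], [484.0, -398.0, 20.0], [614.0, -418.0, 20.0]]
```

Call:
move_arm:
  increments:
    - [0.266,0.8036,0,0,0,0.822,-0.3]
    - [0.266,0.8036,0,0,0,0.822,-0.3]
    - [0.266,0.8036,0,0,0,0.822,-0.3]
    - [0.266,0.8036,0,0,0,0.822,-0.3]
    - [0.266,0.8036,0,0,0,0.822,-0.3]

```text
clock: 0.72
tool_pos: [275.5, -333.3, 222.5]
tool_rot: [0.924, 0.383, -0.0, -0.0]
wrist_force: [-0.4, -0.5, 0.0]
finger_gap: 0.653
finger_force: 0.0
```

Call:
move_arm:
  increments:
    - [0.266,0.802,0,0,0,0.82,-0.3]
    - [0.266,0.802,0,0,0,0.82,-0.3]
    - [0.266,0.802,0,0,0,0.82,-0.3]
    - [0.266,0.802,0,0,0,0.82,-0.3]

```text
clock: 1.23
tool_pos: [342.6, -133.1, 222.5]
tool_rot: [0.827, 0.563, 0.0, 0.0]
wrist_force: [0.7, -0.1, -0.3]
finger_gap: 0.651
finger_force: 0.0
```

Call:
move_arm:
  increments:
    - [0.266,0.802,0,0,0,0.82,-0.3]
    - [0.266,0.802,0,0,0,0.82,-0.3]
    - [0.266,0.802,0,0,0,0.82,-0.3]
    - [0.266,0.802,0,0,0,0.82,-0.3]

```text
clock: 1.72
tool_pos: [410.3, 68.0, 222.4]
tool_rot: [0.695, 0.719, 0.0, 0.0]
wrist_force: [0.3, -1.4, 0.1]
finger_gap: 0.652
finger_force: 0.0
```

Call:
move_arm:
  increments:
    - [0.266,0.802,0,0,0,0.82,-0.3]
    - [0.266,0.802,0,0,0,0.82,-0.3]
    - [0.266,0.802,0,0,0,0.82,-0.3]
    - [0.266,0.802,0,0,0,0.82,-0.3]
    - [0.266,0.802,0,0,0,0.82,-0.3]

```text
clock: 2.35
tool_pos: [476.0, 266.8, 221.5]
tool_rot: [0.535, 0.845, -0.001, -0.0]
wrist_force: [-0.6, -0.1, 0.0]
finger_gap: 0.647
finger_force: 0.0
```

```bash
python3 - <<'E'
from h import *
R=150; th=np.radians(24); c0=np.array([523.6,166.3]); h0=np.radians(-64.5)
u=lambda a:np.array([np.cos(a),np.sin(a)])
d=u(np.radians(-88.45)); n=np.array([-d[1],d[0]]); m=np.array([547.2,-84.5])
lat=-(c0-m)@n; s=(lat-R*(1-np.cos(th)))/np.sin(th); print('lat',lat,'s',s)
P=[]
c=c0+s*u(h0); P.append((c,h0))
for k in range(1,13):
    a=h0-th*k/12; ctr=c+R*u(h0-np.pi/2); P.append((ctr+R*u(a+np.pi/2),a))
T=[np.r_[p-83*u(a),a] for p,a in P]; t0=np.array([475.5,267.5,h0])
for b in (t0,T[0],T[6]):
  print('base',b.round(3)); 
  for t in T: print(((t-b)/[250,250,.5]).round(3).tolist())
E
```

```text
lat 16.80739937822785 s 9.439075849142256
base [475.5   267.5    -1.126]
[0.066, -0.139, 0.0]
[0.085, -0.153, -0.07]
[0.104, -0.168, -0.14]
[0.122, -0.184, -0.209]
[0.139, -0.2, -0.279]
[0.157, -0.217, -0.349]
[0.173, -0.234, -0.419]
[0.189, -0.252, -0.489]
[0.204, -0.271, -0.559]
[0.219, -0.29, -0.628]
[0.233, -0.309, -0.698]
[0.246, -0.329, -0.768]
[0.258, -0.35, -0.838]
base [491.931 232.695  -1.126]
[0.0, 0.0, 0.0]
[0.019, -0.014, -0.07]
[0.038, -0.029, -0.14]
[0.056, -0.045, -0.209]
[0.074, -0.061, -0.279]
[0.091, -0.078, -0.349]
[0.107, -0.095, -0.419]
[0.123, -0.113, -0.489]
[0.138, -0.131, -0.559]
[0.153, -0.15, -0.628]
[0.167, -0.17, -0.698]
[0.18, -0.19, -0.768]
[0.192, -0.21, -0.838]
base [518.755 208.927  -1.335]
[-0.107, 0.095, 0.419]
[-0.088, 0.081, 0.349]
[-0.069, 0.066, 0.279]
[-0.051, 0.05, 0.209]
[-0.034, 0.034, 0.14]
[-0.016, 0.017, 0.07]
[0.0, 0.0, 0.0]
[0.016, -0.018, -0.07]
[0.031, -0.036, -0.14]
[0.046, -0.055, -0.209]
[0.059, -0.075, -0.279]
[0.073, -0.095, -0.349]
[0.085, -0.115, -0.419]
```

Call:
move_arm:
  increments:
    - [0,0,-0.788,0,0,0,-0.3]
    - [0,0,-0.788,0,0,0,-0.3]
    - [0,0,-0.788,0,0,0,-0.3]
    - [0,0,-0.788,0,0,0,-0.3]
    - [0,0,-0.788,0,0,0,-0.3]

```text
clock: 2.98
tool_pos: [475.8, 265.7, 26.4]
tool_rot: [0.536, 0.845, 0.0, 0.0]
wrist_force: [1.1, 0.6, -0.2]
finger_gap: 0.65
finger_force: 0.0
```

Call:
move_arm:
  increments:
    - [0.033,-0.07,0,0,0,0,-0.3]
    - [0.066,-0.139,0,0,0,0,-0.3]
    - [0.085,-0.153,0,0,0,-0.07,-0.3]
    - [0.104,-0.168,0,0,0,-0.14,-0.3]
    - [0.122,-0.184,0,0,0,-0.209,-0.3]
    - [0.139,-0.2,0,0,0,-0.279,-0.3]
    - [0.157,-0.217,0,0,0,-0.349,-0.3]
    - [0.173,-0.234,0,0,0,-0.419,-0.3]

```text
clock: 3.98
tool_pos: [518.4, 208.0, 25.4]
tool_rot: [0.621, 0.784, 0.0, -0.0]
wrist_force: [0.3, 5.0, 4.2]
finger_gap: 0.653
finger_force: 2.1
```

Call:
move_arm:
  increments:
    - [0.016,-0.018,0,0,0,-0.07,-0.3]
    - [0.031,-0.036,0,0,0,-0.14,-0.3]
    - [0.046,-0.055,0,0,0,-0.209,-0.3]
    - [0.059,-0.075,0,0,0,-0.279,-0.3]
    - [0.073,-0.095,0,0,0,-0.349,-0.3]
    - [0.085,-0.115,0,0,0,-0.419,-0.3]
    - [0.085,-0.115,0,0,0,-0.419,-0.3]

```text
clock: 4.85
tool_pos: [539.7, 178.4, 25.3]
tool_rot: [0.699, 0.715, -0.0, 0.0]
wrist_force: [1.4, 1.1, 0.3]
finger_gap: 0.651
finger_force: 0.4
```

```bash
python3 - <<'E'
from m import *
t=shot('top','pics/top1.png'); s=shot('scene','pics/scene1.png')
for n,im,z in(('top',t,(260,215,400,310)),('scene',s,(270,190,420,320))):
    try: d=dots(n,im,z); print(len(d)); cass(n,im,z)
    except Exception as e: print(n,e)
print(ctrl.get_state()['tool_pos'],ctrl.get_state()['tool_rot'])
E
```

```text
19
top 19 dots centre [533.4  63.3] axis -75.7 spread [162.4 340.4]
22
scene 22 dots centre [552.9  68.4] axis -85.8 spread [193.7 370.7]
[538.98553611 178.49305827  25.1537052 ] [ 6.98792983e-01  7.15323380e-01 -8.90453491e-04  1.88528062e-04]
```

View pics/scene1.png

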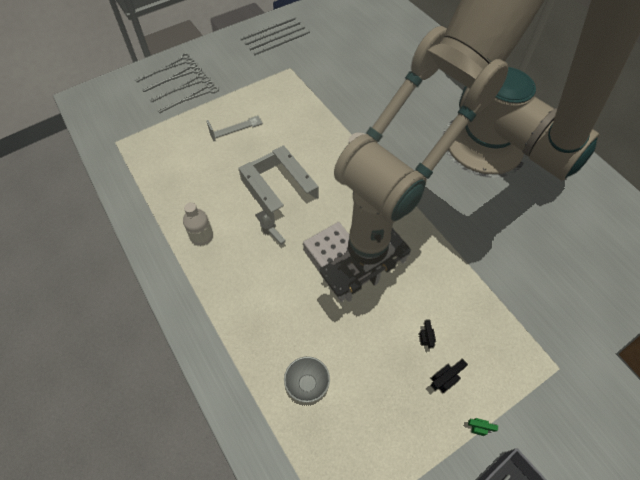

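The picture shows the cassette squared up with the gripper behind it; visible front dots lie around (315–340, 232–262).

```bash
python3 - <<'E'
from m import *
for n,z in(('top',(270,220,340,300)),('scene',(295,215,352,275))):
    im=cv2.imread(f'pics/{n}1.png')[:,:,::-1].copy()
    d=dots(n,im,z); P=on_plane(n,d,40)[:,:2]
    print(n); print(np.c_[d,P].round(1)[np.lexsort((P[:,0],-P[:,1].round(-1)))])
E
```

```text
top
[[272.4 252.7 549.8 163.5]
 [280.9 268.9 512.7 142.2]
 [291.6 257.1 540.9 118.3]
 [291.9 246.1 566.6 118.7]
 [292.2 234.2 594.8 118.9]
 [303.1 257.3 541.2  91.5]
 [303.3 246.2 567.2  91.9]
 [313.  268.8 515.   67.7]
 [313.3 257.6 541.2  67.9]
 [313.2 246.3 567.6  68.7]
 [323.8 268.9 515.6  42.6]
 [323.8 258.  541.   43.2]
 [323.9 246.8 567.2  43.9]
 [334.5 271.5 510.3  17.5]]
scene
[[339.5 253.2 537.7  94. ]
 [329.4 259.2 564.9  94.7]
 [342.2 240.8 514.6  70.5]
 [332.9 246.1 540.   70.8]
 [323.  252.  566.9  71.7]
 [336.  232.9 514.9  45.4]
 [326.5 238.3 540.9  45.9]
 [317.  243.9 566.9  46.9]]
```

Call:
move_arm:
  increments:
    - [0.002,-0.05,0,0,0,0,-0.3]
    - [0.004,-0.1,0,0,0,0,-0.3]
    - [0.006,-0.15,0,0,0,0,-0.3]
    - [0.008,-0.2,0,0,0,0,-0.3]
    - [0.01,-0.25,0,0,0,0,-0.3]
    - [0.012,-0.3,0,0,0,0,-0.3]
    - [0.014,-0.35,0,0,0,0,-0.3]
    - [0.016,-0.4,0,0,0,0,-0.3]

```text
clock: 5.95
tool_pos: [543.4, 78.6, 25.5]
tool_rot: [0.699, 0.715, 0.0, 0.0]
wrist_force: [-0.8, 2.1, -0.9]
finger_gap: 0.647
finger_force: 0.9
```

```bash
python3 - <<'E'
from m import *
t=imaging.get_image('top'); cv2.imwrite('pics/top2.png',t[:,:,::-1])
d=dots('top',t,(305,225,385,290)); P=on_plane('top',d,40)[:,:2]
print(np.c_[d,P].round(1)[np.lexsort((P[:,0],-P[:,1].round(-1)))])
s=ctrl.get_state(); print(s['tool_pos'],s['wrist_force'])
E
```

```text
[[314.9 266.1 521.4  63.4]
 [323.9 273.3 505.4  42.1]
 [355.8 267.9 520.1 -31.8]
 [355.8 256.8 546.1 -31.3]
 [355.8 245.8 571.9 -30.7]
 [365.8 278.2 496.8 -55.5]
 [366.5 268.  520.6 -56.8]
 [366.2 256.9 546.5 -55.7]
 [366.7 246.  572.1 -56.5]]
[543.57353453  77.04762791  25.55306957] [ 0.35141845 -0.87530104 -0.44057424]
```

Call:
move_arm:
  increments:
    - [0.001,-0.05,0,0,0,0,-0.3]
    - [0.003,-0.1,0,0,0,0,-0.3]
    - [0.004,-0.15,0,0,0,0,-0.3]
    - [0.006,-0.2,0,0,0,0,-0.3]
    - [0.007,-0.25,0,0,0,0,-0.3]
    - [0.009,-0.3,0,0,0,0,-0.3]
    - [0.01,-0.35,0,0,0,0,-0.3]
    - [0.011,-0.4,0,0,0,0,-0.3]

```text
clock: 7.0
tool_pos: [546.2, -21.3, 25.6]
tool_rot: [0.699, 0.715, 0.0, 0.0]
wrist_force: [0.3, 4.4, 1.6]
finger_gap: 0.65
finger_force: 2.0
```

Call:
move_arm:
  increments:
    - [0.001,-0.03,0,0,0,0,-0.3]
    - [0.002,-0.06,0,0,0,0,-0.3]
    - [0.002,-0.09,0,0,0,0,-0.3]
    - [0.003,-0.12,0,0,0,0,-0.3]
    - [0.004,-0.15,0,0,0,0,-0.3]
    - [0.005,-0.17,0,0,0,0,-0.3]
    - [0.005,-0.185,0,0,0,0,-0.3]
    - [0.005,-0.195,0,0,0,0,-0.3]

```text
clock: 8.0
tool_pos: [547.4, -69.5, 25.5]
tool_rot: [0.699, 0.715, 0.0, 0.0]
wrist_force: [-0.7, 4.3, 3.2]
finger_gap: 0.653
finger_force: 2.3
```

Call:
move_arm:
  increments:
    - [0,-0.004,0,0,0,0,-0.3]
    - [0,-0.008,0,0,0,0,-0.3]
    - [0,-0.008,0,0,0,0,-0.3]

```text
clock: 8.38
tool_pos: [547.4, -71.4, 25.5]
tool_rot: [0.699, 0.715, -0.0, 0.0]
wrist_force: [-0.4, 4.1, 2.4]
finger_gap: 0.651
finger_force: 1.9
```

Still sliding freely; continue in 1 mm steps until the stop shows in the force.

Call:
move_arm:
  increments:
    - [0,-0.004,0,0,0,0,-0.3]
    - [0,-0.008,0,0,0,0,-0.3]
    - [0,-0.012,0,0,0,0,-0.3]
    - [0,-0.016,0,0,0,0,-0.3]

```text
clock: 8.88
tool_pos: [547.4, -74.3, 25.5]
tool_rot: [0.699, 0.715, 0.001, -0.001]
wrist_force: [1.0, 10.0, 3.4]
finger_gap: 0.651
finger_force: 4.6
```

Call:
move_arm:
  increments:
    - [0,-0.004,0,0,0,0,-0.3]
    - [0,-0.006,0,0,0,0,-0.3]
    - [0,-0.006,0,0,0,0,-0.3]

```text
clock: 9.25
tool_pos: [547.3, -74.3, 25.5]
tool_rot: [0.699, 0.715, 0.002, -0.001]
wrist_force: [0.9, 10.6, 2.9]
finger_gap: 0.652
finger_force: 5.9
```

Call:
move_arm:
  increments:
    - [0,-0.006,0,0,0,0,-0.3]
    - [0,-0.012,0,0,0,0,-0.3]
    - [0,-0.012,0,0,0,0,-0.3]

```text
clock: 9.62
tool_pos: [547.1, -74.5, 25.5]
tool_rot: [0.699, 0.715, 0.003, -0.003]
wrist_force: [1.5, 20.5, 5.5]
finger_gap: 0.65
finger_force: 10.1
```

Call:
move_arm:
  increments:
    - [0,0.1,0,0,0,0,-0.3]
    - [0,0.16,0,0,0,0,-0.3]
    - [0,0.2,0.2,0,0,0,-0.3]
    - [0,0.25,0.5,0,0,0,-0.6]
    - [0,0.3,0.6,0,0,-0.1,-1]
    - [0,0.3,0.6,0,0,-0.1,-1]

```text
clock: 10.38
tool_pos: [549.7, -5.3, 178.8]
tool_rot: [0.716, 0.698, 0.002, 0.004]
wrist_force: [0.0, 0.7, -0.0]
finger_gap: 0.931
finger_force: 0.0
```

Call:
move_arm:
  increments:
    - [-0.05,0.5,0,0,0,-1,-0.4]
    - [-0.05,0.5,0,0,0,-1,-0.4]
    - [-0.05,0.5,0,0,0,-1,-0.4]
    - [-0.05,0.5,0,0,0,-1,-0.4]

```text
clock: 10.88
tool_pos: [533.9, 120.1, 173.6]
tool_rot: [0.866, 0.5, -0.002, -0.0]
wrist_force: [-0.8, -0.3, 0.5]
finger_gap: 0.705
finger_force: 0.0
```

Call:
move_arm:
  increments:
    - [-0.05,0.5,0,0,0,-1,-0.4]
    - [-0.05,0.5,0,0,0,-1,-0.4]
    - [-0.05,0.5,0,0,0,-1,-0.4]
    - [-0.05,0.5,0,0,0,-1,-0.4]

```text
clock: 11.38
tool_pos: [522.3, 244.4, 174.3]
tool_rot: [0.963, 0.271, -0.001, 0.001]
wrist_force: [0.4, 0.1, -0.3]
finger_gap: 0.701
finger_force: 0.0
```

Call:
move_arm:
  increments:
    - [-0.02,0.4,0,0,0,-1,-0.4]
    - [-0.02,0.4,0,0,0,-1,-0.4]
    - [-0.02,0.4,0,0,0,-1,-0.4]
    - [-0.02,0.4,0,0,0,-1,-0.4]
    - [-0.02,0.4,0,0,0,-1,-0.4]

```text
clock: 12.0
tool_pos: [517.9, 343.5, 175.2]
tool_rot: [1.0, 0.023, -0.0, 0.0]
wrist_force: [-0.5, 0.1, -0.2]
finger_gap: 0.7
finger_force: 0.0
```

```bash
python3 - <<'E'
from m import *
t=shot('top','pics/top3.png'); s=shot('scene','pics/scene3.png')
for n,im,z in(('top',t,(378,235,440,282)),('scene',s,(245,150,320,215))):
    d=dots(n,im,z); P=on_plane(n,d,40)[:,:2]; print(n); print(np.c_[d,P].round(1)[np.lexsort((P[:,0],-P[:,1].round(-1)))])
a=cv2.resize(t[205:300,340:460],(480,380),interpolation=cv2.INTER_CUBIC)
b=cv2.resize(s[140:260,230:330],(316,380),interpolation=cv2.INTER_CUBIC)
cv2.imwrite('pics/pair.png',np.hstack([a,b])[:,:,::-1])
st=ctrl.get_state(); print(st['tool_pos'],st['tool_rot'],st['wrist_force'])
E
```

```text
top
[[ 389.2  268.   522.  -110. ]
 [ 389.   257.   547.8 -109.1]
 [ 388.9  245.8  574.2 -108.6]
 [ 399.8  268.   522.9 -134.7]
 [ 399.7  257.   548.6 -134.2]
 [ 399.4  245.9  574.7 -133.3]
 [ 410.3  268.1  523.3 -159.3]
 [ 410.2  257.   549.2 -158.9]
 [ 410.   246.   575.1 -158.2]
 [ 421.   268.   524.3 -184.4]
 [ 421.1  257.1  549.8 -184.5]
 [ 420.9  246.1  575.7 -184. ]
 [ 431.5  268.1  524.7 -208.9]
 [ 431.2  257.1  550.5 -208.4]
 [ 431.1  246.1  576.4 -208. ]]
scene
[[ 276.1  212.   601.2  -77.9]
 [ 299.2  188.4  520.  -107.9]
 [ 289.9  193.6  546.9 -106.6]
 [ 280.9  198.3  572.  -106.1]
 [ 306.7  176.   484.7 -130.7]
 [ 294.   182.1  520.7 -131.2]
 [ 284.1  186.6  547.9 -132.3]
 [ 275.5  191.4  572.6 -131. ]
 [ 264.7  198.   604.1 -127.7]
 [ 288.1  175.4  522.3 -156.9]
 [ 279.1  180.3  548.5 -155.6]
 [ 270.4  184.4  572.7 -156.2]
 [ 283.1  168.   520.8 -183.7]
 [ 273.6  173.5  549.3 -181.4]
 [ 264.8  177.9  574.4 -181. ]
 [ 289.2  155.8  487.6 -210.2]
 [ 277.7  162.1  522.6 -207.7]
 [ 268.7  166.7  549.1 -206.9]
 [ 260.2  171.4  574.  -205.3]
 [ 248.2  176.2  606.2 -207.6]]
[517.75702952 343.93858816 175.43492583] [ 9.99752720e-01  2.22359774e-02 -5.38052436e-05  2.40241599e-04] [-0.05412725 -0.95108884 -0.34224579]
```

View pics/pair.png

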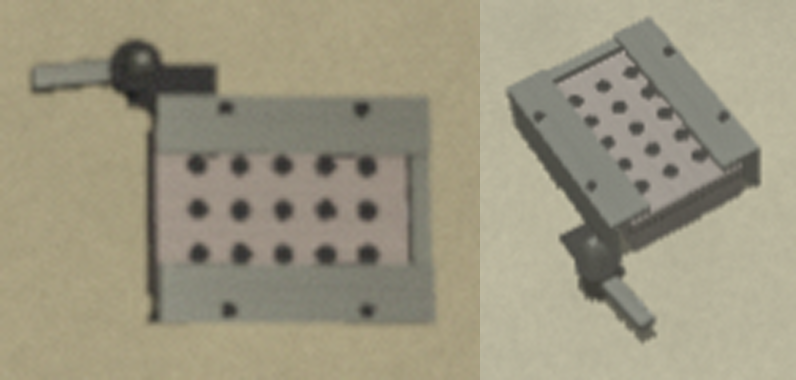

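Cassette is fully home (dot-grid centre (549.2,-158.9), home estimate (549.2,-158.5)); the latch bar is still at ≈0.11 rad. Now the handle.

Call:
move_arm:
  increments:
    - [-0.024,0.2,0,0,0,0,-0.4]
    - [-0.024,0.356,0,0,0,0,-0.4]
    - [-0.024,0.356,-0.2,0,0,0,-0.4]
    - [-0.024,0.356,-0.36,0,0,0,-0.4]
    - [-0.024,0.356,-0.45,0,0,0,-0.4]
    - [-0.024,0.356,-0.487,0,0,0,-0.4]
    - [-0.024,0.356,-0.487,0,0,0,-0.4]

```text
clock: 12.98
tool_pos: [511.7, 433.8, 53.7]
tool_rot: [1.0, 0.022, -0.0, 0.0]
wrist_force: [-0.4, -0.0, -0.5]
finger_gap: 0.702
finger_force: 0.0
```

Call:
move_arm:
  increments:
    - [0,0,0,0,0,0,0.2]
    - [0,0,0,0,0,0,0.5]
    - [0,0,0,0,0,0,0.8]
    - [0,0,0,0,0,0,1]
    - [0,0,0,0,0,0,1]
    - [0,0,0,0,0,0,1]
  newtons: 35

```text
clock: 13.72
tool_pos: [511.3, 434.1, 53.6]
tool_rot: [1.0, 0.022, -0.0, 0.0]
wrist_force: [-0.4, 0.3, -0.1]
finger_gap: 0.164
finger_force: 35.0
```

```bash
python3 - <<'E'
from cell import ctrl
s=ctrl.get_state(); print(s['clock'],s['finger_gap']*94,s['finger_force'],s['wrist_force'],s['wrist_torque'],s['tool_pos'])
E
```

```text
13.725 15.462855893757942 34.99224007129669 [-0.36373982  0.27920027 -0.128857  ] [ 0.01330196  0.02920755 -0.0070806 ] [511.27540982 434.05517292  53.60991191]
```

Call:
move_arm:
  increments:
    - [0,0,0.15,0,0,0,1]
    - [0,0,0.35,0,0,0,1]
    - [0.04,-0.15,0.5,0,0,0.1,1]
    - [0.084,-0.3,0.5,0,0,0.19,1]
    - [0.084,-0.3,0.5,0,0,0.19,1]

```text
clock: 14.35
tool_pos: [533.0, 356.8, 179.2]
tool_rot: [0.998, 0.068, 0.0, 0.0]
wrist_force: [0.2, 0.1, -2.0]
finger_gap: 0.163
finger_force: 35.0
```

Call:
move_arm:
  increments:
    - [0.05,-0.2,0,0,0,0,1]
    - [0.1,-0.4,0,0,0,0,1]
    - [0.15,-0.6,0,0,0,0,1]
    - [0.2,-0.8,0,0,0,0,1]
    - [0.2,-0.9,0,0,0,0,1]
    - [0.2,-0.9,0,0,0,0,1]

```text
clock: 15.1
tool_pos: [582.2, 133.4, 178.0]
tool_rot: [0.998, 0.068, -0.001, -0.0]
wrist_force: [-0.0, 0.7, -1.2]
finger_gap: 0.167
finger_force: 35.0
```

Call:
move_arm:
  increments:
    - [0.05,-0.2,0,0,0,0,1]
    - [0.1,-0.4,0,0,0,0,1]
    - [0.15,-0.6,0,0,0,0,1]
    - [0.19,-0.75,0,0,0,0,1]
    - [0.2,-0.821,0,0,0,0,1]
    - [0.2,-0.821,0,0,0,0,1]
    - [0.2,-0.821,0,0,0,0,1]

```text
clock: 15.98
tool_pos: [632.0, -69.0, 178.6]
tool_rot: [0.998, 0.07, -0.0, -0.001]
wrist_force: [-0.3, 0.6, -0.5]
finger_gap: 0.167
finger_force: 35.0
```

```bash
python3 - <<'E'
from h import *
t=shot('top','pics/top4.png'); s=shot('scene','pics/scene4.png')
b=cv2.resize(s[140:300,180:340],(590,590),interpolation=cv2.INTER_CUBIC)
cv2.imwrite('pics/c4.png',b[:,:,::-1])
st=ctrl.get_state(); print(st['tool_pos'],st['tool_rot'],st['wrist_force'],st['finger_gap'],st['q'])
E
```

```text
[632.05506979 -69.23150192 178.83471192] [ 9.97531729e-01  7.02162327e-02 -1.05074680e-04 -3.45909589e-04] [-0.01607326  0.93685912 -1.19949543] 0.16665371246833333 [-2.18820993e-01  3.92214200e-01  1.43829480e+00  6.24064729e-04
  1.31148236e+00  1.21126706e+00]
```

View pics/c4.png

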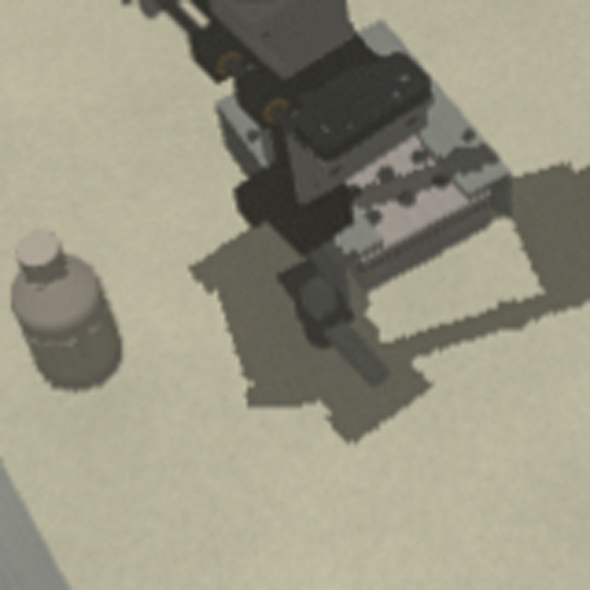

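The picture shows the handle held over the post (spindle at crop (318,298)), the bottle well clear. Descending.

Call:
move_arm:
  increments:
    - [0.002,-0.008,-0.12,0,0,0,1]
    - [0.002,-0.008,-0.22,0,0,0,1]
    - [0.002,-0.008,-0.24,0,0,0,1]
    - [0.002,-0.008,-0.24,0,0,0,1]
    - [0.002,-0.008,-0.26,0,0,0,1]
    - [0.002,-0.008,-0.28,0,0,0,1]
    - [0.002,-0.008,-0.295,0,0,0,1]
    - [0.002,-0.008,-0.295,0,0,0,1]

```text
clock: 17.08
tool_pos: [632.6, -73.1, 104.6]
tool_rot: [0.998, 0.069, -0.0, -0.0]
wrist_force: [0.6, -0.3, -2.1]
finger_gap: 0.169
finger_force: 35.0
```

```bash
python3 - <<'E'
from cell import ctrl
s=ctrl.get_state(); print(s['wrist_force'],s['wrist_torque'],s['tool_pos'])
E
```

```text
[ 0.6055246  -0.34228096 -2.0573757 ] [0.03670986 0.02532124 0.00865154] [632.63804872 -73.1020547  104.61958425]
```

Call:
move_arm:
  increments:
    - [0,0.006,0,0,0,0,1]
    - [0,0.006,-0.01,0,0,0,1]
    - [0,0.006,-0.02,0,0,0,1]
    - [0,0.006,-0.03,0,0,0,1]
    - [0,0.006,-0.03,0,0,0,1]

```text
clock: 17.7
tool_pos: [632.7, -71.6, 97.2]
tool_rot: [0.998, 0.069, -0.0, -0.0]
wrist_force: [-0.7, 0.5, -1.6]
finger_gap: 0.169
finger_force: 35.0
```

Call:
move_arm:
  increments:
    - [0,0,-0.01,0,0,0,1]
    - [0,0,-0.02,0,0,0,1]
    - [0,0,-0.03,0,0,0,1]
    - [0,0,-0.04,0,0,0,1]
    - [0,0,-0.046,0,0,0,1]
    - [0,0,-0.05,0,0,0,1]
    - [0,0,-0.053,0,0,0,1]

```text
clock: 18.58
tool_pos: [633.0, -71.6, 84.3]
tool_rot: [0.998, 0.069, 0.0, 0.0]
wrist_force: [0.3, -0.6, 2.7]
finger_gap: 0.171
finger_force: 35.0
```

```bash
python3 - <<'E'
from cell import ctrl
s=ctrl.get_state(); print(s['wrist_force'],s['wrist_torque'],s['tool_pos'],s['q'])
E
```

```text
[ 0.2519662  -0.57785783  2.73334231] [0.10405798 0.21835936 0.02622461] [632.97777793 -71.62871294  84.33983509] [-2.21785507e-01  4.66169252e-01  1.56624260e+00 -1.10792981e-04
  1.10897459e+00  1.21028413e+00]
```

Call:
move_arm:
  increments:
    - [0,0,0,0,0,0.15,1]
    - [0,0,0,0,0,0.3,1]
    - [0,0,0,0,0,0.45,1]
    - [0,0,0,0,0,0.6,1]
    - [0,0,0,0,0,0.8,1]
    - [0,0,0,0,0,1,1]
    - [0,0,0,0,0,1,1]

```text
clock: 19.45
tool_pos: [633.1, -72.1, 84.4]
tool_rot: [0.95, 0.314, 0.0, 0.001]
wrist_force: [0.3, -1.0, -1.1]
finger_gap: 0.168
finger_force: 35.0
```

```bash
python3 - <<'E'
from cell import ctrl
s=ctrl.get_state(); print(s['wrist_force'],s['wrist_torque'],s['tool_pos'],s['tool_rot'],s['q'][5])
E
```

```text
[ 0.26746053 -1.00074894 -1.05484146] [-0.31469708  0.00090207 -0.01697036] [633.07069907 -72.1395191   84.41430708] [9.49584806e-01 3.13509725e-01 6.17439737e-05 5.87052732e-04] 0.7114492487904145
```

Call:
move_arm:
  increments:
    - [0,0,0,0,0,0.2,1]
    - [0,0,0,0,0,0.4,1]
    - [0,0,0,0,0,0.6,1]
    - [0,0,0,0,0,0.8,1]
    - [0,0,0,0,0,1,1]
    - [0,0,0,0,0,1,1]

```text
clock: 20.2
tool_pos: [633.0, -71.7, 84.4]
tool_rot: [0.843, 0.538, 0.0, 0.0]
wrist_force: [-0.1, -0.9, -0.4]
finger_gap: 0.169
finger_force: 35.0
```

```bash
python3 - <<'E'
from h import *
s=ctrl.get_state(); print(s['wrist_force'],s['wrist_torque'],s['tool_pos'],s['tool_rot'],s['q'][5])
i=shot('scene','pics/scene5.png')
cv2.imwrite('pics/c5.png',cv2.resize(i[180:280,230:330],(590,590),interpolation=cv2.INTER_CUBIC)[:,:,::-1])
E
```

```text
[-0.07968193 -0.87609183 -0.42482239] [-0.20437682 -0.01845102 -0.25934326] [632.98888435 -71.73528228  84.40000845] [8.43055430e-01 5.37826638e-01 1.36138329e-04 1.75081264e-04] 0.2131357151248792
```

View pics/c5.png

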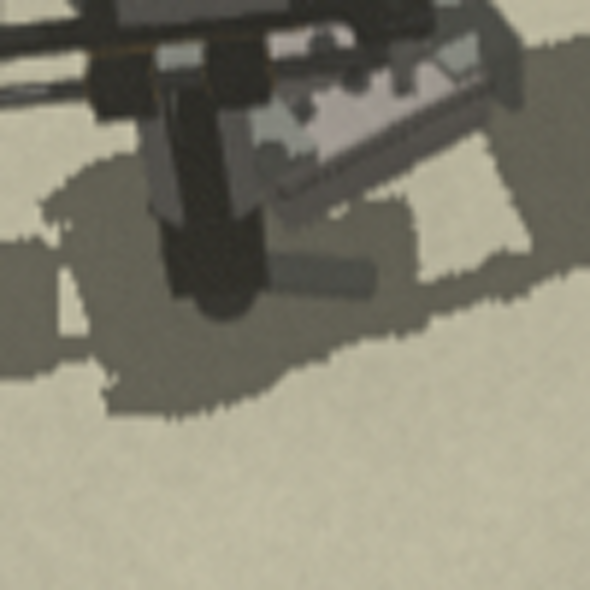

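The bar (crop (320,275)) has turned along with the handle, which sits down on the post. Continue to the stop.

Call:
move_arm:
  increments:
    - [0,0,0,0,0,0.2,1]
    - [0,0,0,0,0,0.4,1]
    - [0,0,0,0,0,0.6,1]
    - [0,0,0,0,0,0.8,1]
    - [0,0,0,0,0,0.9,1]
    - [0,0,0,0,0,0.9,1]

```text
clock: 21.0
tool_pos: [634.2, -70.9, 84.5]
tool_rot: [0.703, 0.711, 0.002, 0.0]
wrist_force: [2.7, 1.5, -0.3]
finger_gap: 0.208
finger_force: 48.3
```

```bash
python3 - <<'E'
from h import *
s=ctrl.get_state(); print(s['wrist_force'],s['wrist_torque'],s['tool_pos'],2*np.degrees(np.arctan2(s['tool_rot'][1],s['tool_rot'][0])))
E
```

```text
[ 2.74900927  1.52551137 -0.3466922 ] [ 0.30675773 -0.60168186 -1.5163578 ] [634.16190243 -70.89935925  84.52525927] 90.69016762600498
```

Call:
move_arm:
  increments:
    - [0,0,0,0,0,0.06,1]
    - [0,0,0,0,0,0.12,1]
    - [0,0,0,0,0,0.18,1]
    - [0,0,0,0,0,0.18,1]

```text
clock: 21.5
tool_pos: [633.9, -72.0, 84.5]
tool_rot: [0.668, 0.745, 0.0, 0.001]
wrist_force: [5.3, 0.3, -1.2]
finger_gap: 0.226
finger_force: 43.4
```

```bash
python3 - <<'E'
from h import *
s=ctrl.get_state(); print(s['wrist_force'],s['wrist_torque'],s['tool_pos'],2*np.degrees(np.arctan2(s['tool_rot'][1],s['tool_rot'][0])))
E
```

```text
[ 5.27302147  0.26479559 -1.23523053] [ 0.07131768 -1.17615782 -1.18387528] [633.92953542 -71.95121865  84.54039217] 96.2373779598669
```

Call:
move_arm:
  increments:
    - [0,0,0,0,0,0,0.6]
    - [0,0,0,0,0,0,0]
    - [0,0,0,0,0,0,-0.2]
    - [0,0,0.2,0,0,0,-0.2]
    - [0,0,0.4,0,0,0,-0.2]
    - [0,0.3,0.45,0,0,0,-0.2]
    - [-0.1,0.6,0.45,0,0,0,-0.2]
    - [-0.2,0.9,0.45,0,0,0,-0.2]

```text
clock: 22.5
tool_pos: [594.8, 111.0, 196.2]
tool_rot: [0.668, 0.745, -0.001, -0.001]
wrist_force: [-0.1, -0.3, 0.0]
finger_gap: 0.6
finger_force: 0.0
```

```bash
python3 - <<'E'
from h import *
s=ctrl.get_state(); print(s['clock'],s['tool_pos'],s['wrist_force'])
t=shot('top','pics/top6.png'); i=shot('scene','pics/scene6.png')
for n,im,(x0,y0,x1,y1) in(('top',t,(345,195,412,250)),('scene',i,(225,160,320,270))):
    m=(im[y0:y1,x0:x1].max(2)<40).astype(np.uint8)
    k,l,st,ce=cv2.connectedComponentsWithStats(m)
    for j in range(1,k):
        if st[j,4]>40:
            c=max(cv2.findContours((l==j).astype(np.uint8),cv2.RETR_EXTERNAL,cv2.CHAIN_APPROX_NONE)[0],key=len)
            print(n,st[j]+[x0,y0,0,0,0],cv2.minAreaRect(c+np.array([x0,y0],np.int32)))
    sub=im[y0:y1:1,x0:x1].max(2)
    if n=='top':
        for r in range(8,46): print(''.join('#' if v<35 else '+' if v<70 else '-' if v<110 else ':' if v<135 else ' ' for v in sub[r]))
E
```

```text
22.5 [594.77419562 111.00102661 196.21764389] [-0.14788134 -0.25189783  0.04871275]
top [360 208  33  24 410] ((375.1839599609375, 220.2688751220703), (33.99500274658203, 17.19175910949707), 29.05460548400879)
                                                                   
                                                                   
                                                                   
                  :                                                
                 -+-:                                              
                :+#++-:   :-:                                      
                -+####+-::-++-:                                    
               :++####++++###++-:                                  
               -+##############++-:                                
              :+###+#############++-:                              
              :+###################++-:                            
              :+#####################++-:                          
             :--++######+##+###########+-:                         
      
[... 993 characters left out ...]
:::---::::::::::::::
                      :: :::--++++-     :   :::::-++--:::::::::::::
                     ::: :::  :-++-::    : ::::::-+++-:::::::::::::
                     ::  ::     -+-:     :: : ::::---::::::::::::::
                     :  ::::    :--:   :::: :::::::::::::::::::::::
                    ::   ::     :--    ::::::::::::::::::::::::::::
                    ::  ::      :-::   : ::::::::::::::::::::::::::
                   ::   ::      :-:      : : : ::::::::::::::: ::::
                   ::   ::      --:       ::: :::::::::::::::::::::
                   ::  ::      :--:       ::  : : :: ::::::::::::::
                   :   ::      :--:    :    :   ::::: :::::::::::::
```

```bash
python3 - <<'E'
import cv2,numpy as np
t=cv2.imread('pics/top6.png');i=cv2.imread('pics/scene6.png')
a=cv2.resize(t[195:265,345:410],(520,560),interpolation=cv2.INTER_CUBIC)
b=cv2.resize(i[165:305,230:300],(280,560),interpolation=cv2.INTER_CUBIC)
o=np.hstack([a,b]); o=np.clip(255*(o/255.)**.6,0,255).astype(np.uint8)
cv2.imwrite('pics/pair6.png',o)
E
```

```text
(no output)
```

View pics/pair6.png

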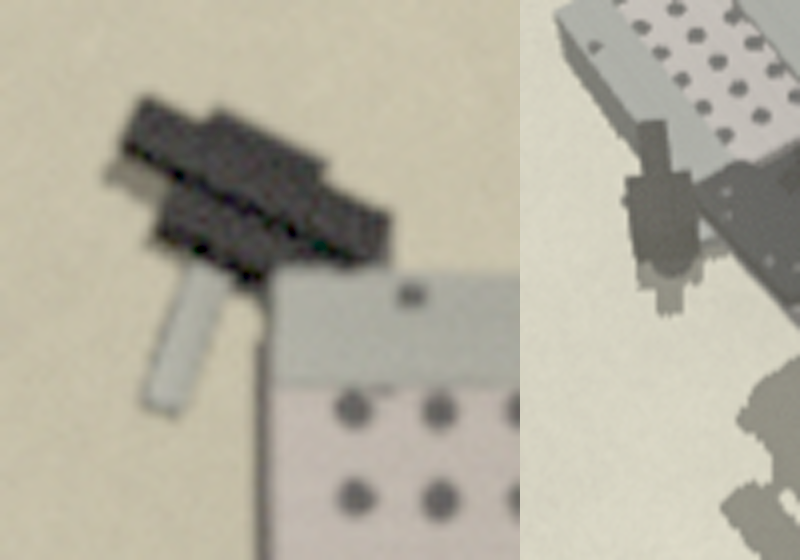

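The picture shows the latch bar stopped about 18° short (bar tip (165,410), handle bar sloping ≈27°). The hub's lower corner (258,280) is jammed on the case's front corner (270,270). I'll regrip, raise the hub just above the 48 mm lip (still on the spindle), turn it past the corner, reseat it and finish the turn.

```bash
python3 - <<'E'
from h import *
cr=lambda p:(np.array(p,float)+.5)/8-.5+[345,195]
P=on_plane('top',cr([(148,97),(388,213),(125,148),(350,265)]),89)[:,:2]; print(P.round(1).tolist())
for a,b in((0,1),(2,3)):
    v=P[a]-P[b]; print('yaw',np.degrees(np.arctan2(*v[::-1])).round(1),np.linalg.norm(v).round(1))
print('centre',P.mean(0))
Q=on_plane('top',cr([(212,265),(165,410)]),26)[:,:2]; v=Q[1]-Q[0]; print('latch bar yaw',np.degrees(np.arctan2(*v[::-1])))
E
```

```text
[[656.0, -41.0], [625.0, -109.1], [641.2, -34.8], [610.0, -98.6]]
yaw 65.6 74.8
yaw 63.9 71.0
centre [633.04723481 -70.88352589]
latch bar yaw 163.13753839678995
```

Call:
move_arm:
  increments:
    - [0.05,-0.25,0,0,0,-0.3,-0.2]
    - [0.1,-0.5,0,0,0,-0.6,-0.2]
    - [0.15,-0.73,0,0,0,-0.9,-0.2]
    - [0.153,-0.73,-0.1,0,0,-0.9,-0.2]
    - [0.153,-0.73,-0.1,0,0,-0.9,-0.2]
    - [0.153,-0.73,-0.1,0,0,-0.9,-0.2]

```text
clock: 23.35
tool_pos: [634.6, -72.6, 171.7]
tool_rot: [0.817, 0.577, -0.0, -0.0]
wrist_force: [0.2, 0.0, 0.1]
finger_gap: 0.603
finger_force: 0.0
```

Call:
move_arm:
  increments:
    - [0,0,-0.12,0,0,-0.18,-0.2]
    - [0,0,-0.24,0,0,-0.18,-0.2]
    - [0,0,-0.32,0,0,-0.18,-0.2]
    - [0,0,-0.342,0,0,-0.18,-0.2]
    - [0,0,-0.342,0,0,-0.18,-0.2]

```text
clock: 23.98
tool_pos: [635.5, -72.3, 86.8]
tool_rot: [0.842, 0.54, 0.0, 0.0]
wrist_force: [1.4, 0.3, 0.5]
finger_gap: 0.604
finger_force: 0.0
```

Call:
move_arm:
  increments:
    - [-0.009,0.002,-0.006,0,0,0,-0.2]
    - [-0.009,0.002,-0.006,0,0,0,0.2]
    - [-0.009,0.002,-0.006,0,0,0,0.6]
    - [-0.009,0.002,-0.006,0,0,0,1]
    - [-0.009,0.002,-0.006,0,0,0,1]
    - [-0.009,0.002,-0.006,0,0,0,1]
  newtons: 45

```text
clock: 24.72
tool_pos: [633.0, -72.4, 84.5]
tool_rot: [0.842, 0.539, 0.0, 0.0]
wrist_force: [0.0, 0.2, 0.3]
finger_gap: 0.162
finger_force: 45.0
```

```bash
cat > st.py <<'E'
from h import *
s=ctrl.get_state(); print(s['clock'],'F',s['wrist_force'].round(1),'T',s['wrist_torque'].round(2),'p',s['tool_pos'].round(1),'yaw',round(2*np.degrees(np.arctan2(s['tool_rot'][1],s['tool_rot'][0])),1),'gap',round(s['finger_gap']*94,1))
E
python3 st.py
```

```text
24.725 F [0.  0.2 0.3] T [-0.07 -0.04 -0.03] p [633.  -72.4  84.5] yaw 65.2 gap 15.2
```

Call:
move_arm:
  increments:
    - [0,0.002,0.03,0,0,0,1]
    - [0,0.002,0.06,0,0,0,1]
    - [0,0.002,0.076,0,0,0,1]
    - [0,0.002,0.076,0,0,0.2,1]
    - [0,0.002,0.076,0,0,0.4,1]
    - [0,0.002,0.076,0,0,0.6,1]
    - [0,0.002,0.076,0,0,0.87,1]
    - [0,0.002,0.076,0,0,0.87,1]

```text
clock: 25.72
tool_pos: [633.0, -72.1, 104.1]
tool_rot: [0.707, 0.708, 0.0, 0.0]
wrist_force: [-0.9, -1.4, -0.0]
finger_gap: 0.168
finger_force: 45.0
```

```bash
python3 st.py
```

```text
25.725 F [-0.9 -1.4 -0. ] T [-0.36  0.06 -0.01] p [633.  -72.1 104.1] yaw 90.1 gap 15.8
```

Call:
move_arm:
  increments:
    - [0,0.002,-0.01,0,0,0,1]
    - [0,0.002,-0.02,0,0,0,1]
    - [0,0.002,-0.03,0,0,0,1]
    - [0,0.002,-0.04,0,0,0,1]
    - [0,0.002,-0.04,0,0,0,1]

```text
clock: 26.35
tool_pos: [632.6, -72.6, 93.3]
tool_rot: [0.706, 0.708, -0.001, 0.001]
wrist_force: [-2.6, -5.6, 1.5]
finger_gap: 0.163
finger_force: 45.0
```

```bash
python3 st.py
```

```text
26.35 F [-2.6 -5.6  1.5] T [-1.12  0.36 -0.02] p [632.6 -72.6  93.3] yaw 90.1 gap 15.3
```

Call:
move_arm:
  increments:
    - [-0.002,-0.006,0,0,0,0,1]
    - [-0.002,-0.006,-0.01,0,0,0,1]
    - [-0.002,-0.006,-0.02,0,0,0,1]
    - [-0.002,-0.006,-0.02,0,0,0,1]

```text
clock: 26.85
tool_pos: [632.5, -72.8, 88.1]
tool_rot: [0.706, 0.708, 0.0, 0.0]
wrist_force: [-1.2, -2.9, 1.7]
finger_gap: 0.166
finger_force: 45.0
```

```bash
python3 st.py
```

```text
26.85 F [-1.2 -2.9  1.7] T [-0.75  0.16 -0.04] p [632.5 -72.8  88.1] yaw 90.2 gap 15.6
```

Call:
move_arm:
  increments:
    - [0,-0.004,-0.006,0,0,0,1]
    - [0,-0.004,-0.012,0,0,0,1]
    - [0,-0.004,-0.016,0,0,0,1]
    - [0,-0.004,-0.018,0,0,0,1]
    - [0,-0.004,-0.018,0,0,0,1]

```text
clock: 27.48
tool_pos: [632.5, -73.2, 84.4]
tool_rot: [0.706, 0.708, 0.001, -0.0]
wrist_force: [-1.5, 0.5, 6.7]
finger_gap: 0.162
finger_force: 45.0
```

```bash
python3 st.py
```

```text
27.475 F [-1.5  0.5  6.7] T [-0.02  0.31 -0.06] p [632.5 -73.2  84.4] yaw 90.2 gap 15.3
```

Call:
move_arm:
  increments:
    - [0,0,0.003,0,0,0.08,1]
    - [0,0,0.003,0,0,0.16,1]
    - [0,0,0.003,0,0,0.24,1]
    - [0,0,0.003,0,0,0.24,1]

```text
clock: 27.98
tool_pos: [632.5, -73.2, 84.4]
tool_rot: [0.663, 0.749, 0.0, -0.0]
wrist_force: [0.3, 0.6, 0.9]
finger_gap: 0.163
finger_force: 45.0
```

```bash
python3 st.py
```

```text
27.975 F [0.3 0.6 0.9] T [ 0.08 -0.06 -0.01] p [632.5 -73.2  84.4] yaw 97.0 gap 15.4
```

Call:
move_arm:
  increments:
    - [0,0,0,0,0,0.06,1]
    - [0,0,0,0,0,0.12,1]
    - [0,0,0,0,0,0.18,1]
    - [0,0,0,0,0,0.18,1]

```text
clock: 28.48
tool_pos: [632.5, -73.3, 84.5]
tool_rot: [0.628, 0.778, 0.0, -0.0]
wrist_force: [0.4, 3.3, -1.2]
finger_gap: 0.168
finger_force: 45.0
```

```bash
python3 st.py
```

```text
28.475 F [ 0.4  3.3 -1.2] T [ 0.46 -0.29 -0.  ] p [632.5 -73.3  84.5] yaw 102.2 gap 15.8
```

Call:
move_arm:
  increments:
    - [0,0,0,0,0,0.05,1]
    - [0,0,0,0,0,0.1,1]
    - [0,0,0,0,0,0.1,1]

```text
clock: 28.85
tool_pos: [632.5, -73.4, 84.5]
tool_rot: [0.608, 0.794, 0.0, -0.0]
wrist_force: [1.4, 5.2, -2.5]
finger_gap: 0.164
finger_force: 45.0
```

```bash
python3 - <<'E'
exec(open('st.py').read())
i=shot('scene','pics/scene7.png'); t=shot('top','pics/top7.png')
# latch bar visible? sample along predicted shut/other bar lines at z=26
ax=np.array([632.6,-72.0])
for n,im in(('top',t),('scene',i)):
  for yaw in range(160,200,4):
    a=np.radians(yaw); v=[]
    for r in range(28,66,6):
        p=project(n,[*(ax+r*np.array([np.cos(a),np.sin(a)])),26])[0].round().astype(int); v.append(int(im[p[1],p[0]].max()))
    print(n,yaw,v)
E
```

```text
28.85 F [ 1.4  5.2 -2.5] T [ 0.76 -0.53 -0.07] p [632.5 -73.4  84.5] yaw 105.1 gap 15.4
top 160 [121, 121, 119, 118, 93, 60, 53]
top 164 [122, 123, 117, 120, 105, 58, 57]
top 168 [122, 121, 119, 120, 83, 58, 55]
top 172 [119, 116, 119, 118, 97, 56, 55]
top 176 [111, 114, 108, 116, 105, 55, 53]
top 180 [109, 105, 101, 99, 93, 55, 48]
top 184 [101, 96, 89, 82, 74, 55, 46]
top 188 [101, 83, 76, 64, 50, 56, 65]
top 192 [96, 67, 53, 49, 35, 28, 41]
top 196 [77, 66, 51, 57, 39, 40, 45]
scene 160 [49, 75, 83, 96, 96, 139, 109]
scene 164 [49, 74, 73, 74, 89, 89, 96]
scene 168 [49, 76, 75, 73, 72, 80, 96]
scene 172 [47, 77, 78, 79, 78, 84, 97]
scene 176 [50, 64, 76, 78, 80, 77, 85]
scene 180 [50, 64, 76, 76, 79, 76, 84]
scene 184 [49, 55, 78, 78, 76, 77, 82]
scene 188 [49, 71, 78, 78, 79, 78, 74]
scene 192 [48, 58, 74, 71, 69, 69, 83]
scene 196 [48, 49, 70, 74, 80, 83, 85]
```

Call:
move_arm:
  increments:
    - [0.001,0.006,0,0,0,0,1]
    - [0.001,0.006,0,0,0,0.05,1]
    - [0.001,0.006,0,0,0,0.1,1]
    - [0.001,0.006,0,0,0,0.1,1]

```text
clock: 29.45
tool_pos: [632.5, -73.0, 84.6]
tool_rot: [0.588, 0.809, -0.0, 0.0]
wrist_force: [1.4, -0.7, -3.9]
finger_gap: 0.166
finger_force: 45.0
```

```bash
python3 st.py
```

```text
29.45 F [ 1.4 -0.7 -3.9] T [-0.2 -0.4 -0.2] p [632.5 -73.   84.6] yaw 107.9 gap 15.6
```

Call:
move_arm:
  increments:
    - [0,0,0,0,0,0.06,1]
    - [0,0,0,0,0,0.12,1]
    - [0,0,0,0,0,0.12,1]

```text
clock: 29.82
tool_pos: [632.5, -73.0, 84.6]
tool_rot: [0.564, 0.826, -0.0, 0.0]
wrist_force: [0.4, -2.8, -5.0]
finger_gap: 0.164
finger_force: 45.3
```

```bash
python3 st.py
```

```text
29.825 F [ 0.4 -2.8 -5. ] T [-0.71 -0.36 -0.6 ] p [632.5 -73.   84.6] yaw 111.4 gap 15.4
```

Call:
move_arm:
  increments:
    - [0,0,0,0,0,-0.15,1]
    - [0,0,-0.004,0,0,-0.25,1]
    - [0,0,-0.004,0,0,-0.25,0.5]
    - [0,0,0,0,0,-0.25,-0.1]
    - [0,0,0,0,0,-0.25,-0.2]

```text
clock: 30.45
tool_pos: [632.6, -72.0, 85.1]
tool_rot: [0.614, 0.789, 0.0, 0.0]
wrist_force: [-0.2, 0.1, -0.8]
finger_gap: 0.427
finger_force: 0.0
```

Call:
move_arm:
  increments:
    - [0,0,0.1,0,0,0,-0.2]
    - [0,0,0.3,0,0,0,-0.2]
    - [0,0.1,0.45,0,0,0,-0.2]
    - [-0.1,0.4,0.45,0,0,0,-0.2]
    - [-0.2,0.7,0.45,0,0,0,-0.2]
    - [-0.2,0.95,0.45,0,0,0,-0.2]
    - [-0.2,0.95,0.45,0,0,0,-0.2]

```text
clock: 31.32
tool_pos: [581.5, 168.4, 197.6]
tool_rot: [0.613, 0.79, 0.001, -0.0]
wrist_force: [-0.2, 0.4, 0.6]
finger_gap: 0.603
finger_force: 0.0
```

```bash
python3 st.py; python3 - <<'E'
from h import *
t=shot('top','pics/top8.png'); i=shot('scene','pics/scene8.png')
x0,y0,x1,y1=345,195,410,265
sub=t[y0:y1,x0:x1].max(2)
for r in range(4,62): print(''.join('#' if v<35 else '+' if v<70 else '-' if v<105 else ':' if v<128 else ' ' for v in sub[r]))
m=(sub<40).astype(np.uint8); k,l,st,ce=cv2.connectedComponentsWithStats(m); j=1+st[1:,4].argmax()
print(st[j],ce[j]+[x0,y0])
ax=np.array([632.6,-72.0])
for yaw in (176,178,180,182,184,186): 
    a=np.radians(yaw); d=np.array([np.cos(a),np.sin(a)])
    print(yaw,project('top',[[*(ax+r*d),26] for r in (25,45,62)]).round(1).tolist())
E
```

```text
31.325 F [-0.2  0.4  0.6] T [-0.07 -0.12  0.06] p [581.5 168.4 197.6] yaw 104.4 gap 56.7
                                                                 
                                                                 
                                                                 
                                                                 
                                                                 
                                                                 
                                                                 
                                                                 
                                                                 
                                                                 
                                                                 
                                 :---:                           
                            :--++++++:      :----                
                       :---++++######-: :--+++#++                
                    :-++++++#########++++#######+:               
                    -
[... 2484 characters left out ...]
  
                                --                               
                                --                               
                                --          :                    
                                --         ---       :--:       :
                                --        :+++-      -++-:     :-
[ 15  16  34  19 398] [375.81658291 219.67085427]
176 [[372.0, 231.9], [371.3, 240.2], [370.7, 247.3]]
178 [[372.4, 231.9], [372.0, 240.2], [371.6, 247.3]]
180 [[372.8, 231.9], [372.6, 240.3], [372.5, 247.4]]
182 [[373.1, 231.9], [373.3, 240.3], [373.4, 247.4]]
184 [[373.5, 231.9], [374.0, 240.3], [374.4, 247.4]]
186 [[373.9, 231.9], [374.6, 240.2], [375.3, 247.3]]
```

Call:
move_arm:
  increments:
    - [0.05,-0.25,0,0,0,0,1]
    - [0.1,-0.5,0,0,0,0,1]
    - [0.15,-0.75,0,0,0,0,1]
    - [0.2,-0.962,0,0,0,0,1]
    - [0.2,-0.962,-0.2,0,0,0,1]
    - [0.2,-0.962,-0.29,0,0,0,1]
    - [0.2,-0.962,-0.33,0,0,0,1]
    - [0.2,-0.962,-0.35,0,0,0,1]
  newtons: 10

```text
clock: 32.42
tool_pos: [632.8, -75.9, 109.7]
tool_rot: [0.614, 0.789, -0.0, 0.0]
wrist_force: [-0.4, -0.2, -0.4]
finger_gap: 0.005
finger_force: 0.0
```

Call:
move_arm:
  increments:
    - [0,0,-0.006,0,0,0,1]
    - [0,0,-0.012,0,0,0,1]
    - [0,0,-0.012,0,0,0,1]

```text
clock: 32.8
tool_pos: [632.9, -75.2, 107.3]
tool_rot: [0.614, 0.789, 0.0, 0.001]
wrist_force: [0.2, 0.7, 0.9]
finger_gap: 0.004
finger_force: 0.0
```

Call:
move_arm:
  increments:
    - [0,0,-0.006,0,0,0,1]
    - [0,0,-0.012,0,0,0,1]
    - [0,0,-0.012,0,0,0,1]

```text
clock: 33.17
tool_pos: [633.3, -75.3, 106.2]
tool_rot: [0.614, 0.789, 0.001, 0.001]
wrist_force: [-1.8, 1.1, 10.0]
finger_gap: 0.007
finger_force: 5.0
```

```bash
python3 st.py
```

```text
33.175 F [-1.8  1.1 10. ] T [0.07 0.27 0.02] p [633.3 -75.3 106.2] yaw 104.2 gap 0.7
```

Contact at TCP 106.2 with 10 N puts the handle top at 89 mm, so it is seated (31 + 58). Retreat and check.

Call:
move_arm:
  increments:
    - [0,0,0.2,0,0,0,1]
    - [0,0,0.4,0,0,0,1]
    - [-0.1,0.3,0.4,0,0,0,1]
    - [-0.2,0.6,0.4,0,0,0,1]
    - [-0.2,0.95,0.4,0,0,0,1]
    - [-0.2,0.95,0.4,0,0,0,1]
    - [-0.2,0.95,0.4,0,0,0,1]

```text
clock: 34.05
tool_pos: [581.7, 166.2, 203.8]
tool_rot: [0.612, 0.791, 0.001, -0.0]
wrist_force: [-0.3, -0.8, 0.1]
finger_gap: 0.003
finger_force: 0.0
```

```bash
python3 st.py; python3 - <<'E'
from m import *
t=shot('top','pics/top9.png')
g=t.max(2).astype(float)
# latch bar side edges: sub-pixel darkest columns left and right per row
g4=cv2.GaussianBlur(g,(1,5),0)
rows=np.arange(233,246); gl=np.gradient(g4,axis=1)
L=[365+np.argmin(g4[r,365:374]) for r in rows]; R=[]
for r,l in zip(rows,L):
    w=g4[r]; R.append(373+np.argmin(gl[r,373:379]))
print('left',L,'right',R)
w=[(lambda s:np.sum(s*np.arange(366,374))/s.sum())(np.clip(140-g4[r,366:374],0,None)) for r in rows]
P=on_plane('top',np.c_[w,rows],20)[:,:2]; v=np.polyfit(P[:,0],P[:,1],1)[0]; print('bar edge yaw',180+np.degrees(np.arctan(v)))
d=dots('top',t,(378,235,440,282)); print('cassette',len(d),on_plane('top',d,40).mean(0).round(1))
a=cv2.imread('pics/top0.png')[:,:,::-1].astype(int)
for n,(x0,y0,x1,y1) in dict(bowl=(200,145,250,195),bottle=(385,143,422,182),jar=(378,328,415,365),retractor=(495,225,530,297)).items():
    print(n,np.abs(a-t)[y0:y1,x0:x1].mean().round(1),(np.abs(a-t)[y0:y1,x0:x1].max(2)>40).sum())
E
```

```text
34.05 F [-0.3 -0.8  0.1] T [-0.11 -0.08 -0.04] p [581.7 166.2 203.8] yaw 104.5 gap 0.3
left [np.int64(370), np.int64(370), np.int64(370), np.int64(370), np.int64(370), np.int64(370), np.int64(370), np.int64(370), np.int64(371), np.int64(371), np.int64(371), np.int64(371), np.int64(371)] right [np.int64(376), np.int64(377), np.int64(377), np.int64(377), np.int64(376), np.int64(376), np.int64(376), np.int64(376), np.int64(376), np.int64(376), np.int64(376), np.int64(376), np.int64(376)]
bar edge yaw 184.2372409751459
cassette 15 [ 549.3 -159.    40. ]
bowl 29.4 1004
bottle 10.0 0
jar 12.8 45
retractor 10.8 0
```

```bash
python3 - <<'E'
from h import *
a=cv2.imread('pics/top0.png').astype(int); b=cv2.imread('pics/scene0.png').astype(int)
for k in (4,7,8,9):
    t=cv2.imread(f'pics/top{k}.png').astype(int); D=np.abs(a-t)[145:195,200:250].max(2)>40; ys,xs=np.where(D)
    print(k,D.sum(),(xs.min()+200,xs.max()+200,ys.min()+145,ys.max()+145) if D.any() else '')
for k in (4,7,8):
    s=cv2.imread(f'pics/scene{k}.png').astype(int); print('scene',k,(np.abs(b-s)[350:410,280:335].max(2)>40).sum())
E
```

```text
4 0 
7 0 
8 823 (np.int64(200), np.int64(249), np.int64(149), np.int64(194))
9 1004 (np.int64(200), np.int64(249), np.int64(147), np.int64(194))
scene 4 0
scene 7 0
scene 8 0
```

The scene view shows the bowl unchanged; the difference in the top view is only the arm in front of it or its shadow. All is in order, so I'm handing in.

```bash
python3 -c "
from cell import ctrl
print(ctrl.finish_job())"
```

```text
the job is handed in; nothing more can be done
None
```

I handed the job in at about 34 s: the cassette is home against the back stop, the handle is seated on the spindle, the latch bar lies straight across the mouth to within the 2–3° I could measure, and camera checks show the bowl, bottle, jar and retractor unmoved; partway through the turn the handle's hub jammed on the case corner, so I raised it clear of the lip, turned it past, reseated it and finished the turn.

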